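# Ease open the spring-lid box and put the lemon in

## Robot

A 6-joint arm with a two-finger parallel gripper is mounted at the origin on a cart in front of the work surface, level with it; the furniture and walls round the work are solid. World frame = base frame: x ahead of the robot, y to its left, z up, the work surface at z = 0. Lengths are in mm, angles in rad, forces in N, time in s.
With the tool pointing down it reaches from about 275 to 750 mm from the base axis. Payload 10.2 kg.
Tool frame: the origin (TCP) lies at the very end of the fingers, on their centre line; the grasp point (between the pads) lies 19 mm behind it; z points along the fingers, y is the line along which they close (so a half turn about z gives the same grasp; the last joint's range is limited). The gripper opens to 85 mm and grips with 20 to 120 N. Pads are 22 mm wide; open, the fingers measure 114 mm over their backs; the gripper's body (76 mm by 85 mm) begins 54 mm behind the grasp point. The pads swing forward as they close: fully open they stand 13 mm farther back than shut.
Start: joints at [-1.565, 0.313, 1.498, -0, 1.331, -0.223], TCP at [119.061, -511.327, 231.294] pointing down, gripper open.
Joint ranges: [-2.94, 2.94], [-0.97, 2.17], [0.19, 2.56], [-1.23, 4.37], [0.02, 3.11], [-2.88, 2.88]. Speed limits (rad/s): [2.39, 2.39, 3.01, 3.14, 3.14, 3.14].

## Interface

Orientations are given as a unit quaternion [w, x, y, z].
In Python, from rig import ctrl gives the robot as it stands.
- The arm moves only by the tool step_arm, never from a script. Its argument "increments" is a list of rows, each a list of 3 entries, a list of its own where there are three numbers: the shift along the tool's x, y, z in cm, then the turn, a rotation vector about the tool's x, y, z in degrees, then the opening in per cent of the stroke, from 0 (shut) to 100 (fully open). A call has 1 to 8 rows; each row is the pose to reach, as a shift and turn from the pose commanded when the call began, along the tool's axes at that moment; what a row does not reach only later rows make up. A row lasts 1/8 s, in which the tool goes at most 62.5 mm and 10.7 degrees, less where a joint would pass 70% of its speed; a pose out of reach is approached as far as the arm can. A call with a gripper value outside its range is refused whole. The fingers move at their own pace and stop on an object; "squeeze" is the grip in N (left out, the last holds). Time passes only in rows, so rows that repeat a pose let the fingers close. It gives the time, the measured TCP pose, the force, the opening and the grip force at its end, in the units of the state.
- ctrl.sense(): the state, without advancing time (a new reading comes with each control period).
- ctrl.capture(name): name is "scene" or "top" or "wrist"; returns a dict with "img" (400x640x3 uint8, red, green, blue), "fx", "fy", "cx", "cy" (pixels), "extrinsics" (4x4, takes a point from camera to world coordinates). Camera axes: x right, y down, z forward; pixel columns grow to the right and rows downward; lengths in mm; the calibration is good to about 2 mm. The wrist camera is an equidistant fisheye: a pixel r from the principal point sees the ray r / f radians off the axis. A picture is of the moment at which its call begins. There is no depth.
- ctrl.finish_job(): hands the job in; it is judged then, once.
The state is a dict: "time_s": time; "joints": joint angles; "dq": joint speeds; "tau": joint torques, N m; "eef_pos": TCP position; "ee_rot": TCP orientation; "force": force on the tool from outside, world axes, zero at the start; "wrist_torque": the same for the moment, N m; "grip_width": opening from 0.0 (shut) to 1.0 (fully open); "grip_force": force on a finger pad.
Only numpy, scipy, OpenCV 4.12 (cv2) and the standard library are available. Lean on these libraries where they do the work, as an engineer would, in place of code of your own. Each camera call takes 0.05 s, during which the arm holds its last target. There are 200 camera calls.

## Task

Open the steel storage box by pressing down the push-button at its front, and steady the spring-loaded lid all the way as it comes up, so that it rises gently to its stop instead of flying open. Then put the lemon that lies on the stove top inside the box, leaving the lid open and everything else standing where it is.

Things in the scene. Friction and masses are not known exactly. Their poses are not given: they have to be found in the camera images.
- keeper: Plain steel storage box, fixed in place: 140 mm deep (its x axis, from front to back), 170 mm wide (its y axis), 66 mm high, walls and floor 4 mm thick, open inside (132 x 162 mm). Origin at the centre of its underside; z up. Its front (-x) looks towards the robot, within 0.2 rad; at the middle of the front stands the catch housing, 60 mm wide, x = -106 to -70 mm, 80 mm high, with the push-button in its top.
- keeper_floor (a point): Centre of the box's inner floor, 4 mm above the box's underside.
- button_top (a point): Centre of the top face of the black push-button, which moves with the button: at rest 94 mm above the box's underside, 22 mm above the top of the closed lid and 18 mm in front of the lid's front edge. The top measures 24 mm (x) by 44 mm (y).
- button (a joint): Travel of the push-button straight down, 0 (up) to 0.012 m. Spring-loaded, 1.5 N at rest to 4.5 N fully down. At about 0.007 to 0.009 m the bolt lets go of the lid; released, the button comes back up.
- lid (a joint): Opening angle of the lid, 0 (shut, held by the catch) to 1.05 rad (60 degrees, fully open at its stop, where the spring keeps it). The spring lifts the front edge with about 2 N; left to itself the lid flies open at about 5 rad/s. Past 0.35 rad it must stay slower than 3 rad/s. Fully open it leans over the rear half of the box, so the gripper can only get in with the tool leaning back towards the robot.
- lid_edge (a point): Middle of the top of the lid's front edge; moves with the lid. The lid is a flat steel plate 136 mm (hinge to front edge) x 168 mm x 6 mm; shut, its top is 72 mm above the box's underside (a 1.5 mm raised panel on top is only for looks).
- lid_hinge (a point): Middle of the lid's hinge line, which runs along the box's y axis at its rear top: 66 mm behind the box's origin and 66 mm above its underside. The lid's underside passes through it; the front edge swings up and back about it.
- lemon_center (a point): Centre of the lemon, 83 mm long (along its x axis) and 58 mm thick, lying loose on the stove top, left of the box (another lemon on the lower counter behind the stove is only scenery), about 0.12 kg.
- garlic: Garlic bulb, 50 mm, loose bystander in front of the lemon and the box. Origin at its underside.
- spice_jar: Spice jar, 41 mm across, 105 mm high, loose bystander at the left front corner of the stove top. Origin at its underside.

How it is judged:
By the outcome, as a careful person would: the job done as asked, in the order asked, and still so for the second after the job is handed in, with the robot touching nothing.
It also fails if it takes over 72 s, if anything falls off the work surface, if the arm or the gripper's body presses on something with over 40 N, if the wrist force passes 120 N, or if a joint passes its speed limit or range.

## Working session

There is one attempt and no reset: what is moved stays moved. The work goes in short steps, Python scripts to look and compute and a tool call to move; the robot and the scene stay as the last step left them, time stands still between calls to the robot, and variables do not carry over. Pictures are saved under pics/ and viewed, at most 12 in all, crops included, and the job is handed in when it is done.

Besides the shell and the picture viewer there is one more tool, called after "Request:" by a JSON object that holds its "name" and its "arguments". step_arm: Moves the arm, as the interface text tells. Its arguments: {"type":"object","properties":{"increments":{"type":"array"},"squeeze":{"type":"number"}},"required":["increments"]}

```bash
mkdir -p pics; ls; python3 - <<'E'
from rig import ctrl
import cv2,numpy as np
for n in("scene","top"):
    c=ctrl.capture(n); cv2.imwrite(f"pics/{n}0.png",c["img"][:,:,::-1])
    print(n,c["fx"],c["fy"],c["cx"],c["cy"],np.round(c["extrinsics"],3).tolist())
    np.save(f"pics/{n}0.npy",c)
s=ctrl.sense();print(s)
E
```

```text
pics
scene 411.61795117308014 411.61795117308014 325.2115523268592 195.2457998582066 [[-0.605, -0.345, 0.717, -89.992], [-0.796, 0.268, -0.543, 636.085], [-0.005, -0.9, -0.436, 478.783], [0.0, 0.0, 0.0, 1.0]]
top 479.8228048949596 479.8228048949596 308.83955029664264 210.42707401514076 [[-0.001, -0.986, 0.165, 323.948], [-1.0, -0.0, -0.009, 197.862], [0.009, -0.165, -0.986, 1262.599], [0.0, 0.0, 0.0, 1.0]]
{'time_s': 0.1, 'joints': array([-1.56542766e+00,  3.13374331e-01,  1.49836515e+00,  9.74474365e-06,
        1.33101845e+00, -2.23401214e-01]), 'dq': array([-8.08236827e-04, -3.32978138e-03, -1.61633651e-03,  3.19242525e-05,
        3.03132949e-04, -2.94794989e-03]), 'tau': array([ 3.81985723e-03, -4.12896037e+01, -2.60136187e+01, -8.33370927e-05,
        3.03662622e-03, -3.20663219e-05]), 'eef_pos': array([ 119.04794856, -511.08204574,  230.80087852]), 'ee_rot': array([-5.78665403e-04,  9.93465136e-01,  1.14134498e-01,  6.80956102e-05]), 'force': array([0.31226925, 0.17387686, 0.27432113]), 'wrist_torque': array([ 0.00228049,  0.00351069, -0.03888984]), 'grip_force': 0.0, 'grip_width': 1.0037658795793372}
```

View pics/scene0.png

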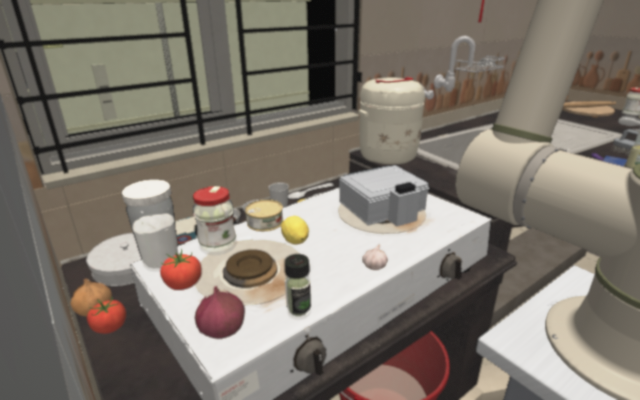

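View pics/top0.png

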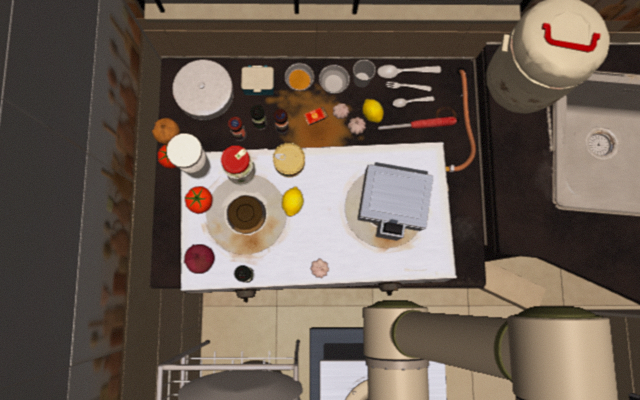

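The top view shows the lemon at (292,201), garlic (320,268), jar (244,273), lid about (397,195) and button (392,229). The scene view shows the button at (404,188) and the lemon at (295,229).

```bash
cat >h.py <<'E'
import numpy as np,cv2
def ray(c,u,v):
    d=np.array([(u-c["cx"])/c["fx"],(v-c["cy"])/c["fy"],1.]);E=c["extrinsics"]
    return E[:3,3],E[:3,:3]@d
def onz(c,u,v,z):
    o,d=ray(c,u,v);return o+d*(z-o[2])/d[2]
def blob(m,roi):
    x0,y0,x1,y1=roi;k=np.zeros(m.shape,np.uint8);k[y0:y1,x0:x1]=m[y0:y1,x0:x1]
    n,l,s,ce=cv2.connectedComponentsWithStats(k.astype(np.uint8));i=1+np.argmax(s[1:,4])
    return ce[i],s[i],(l==i).astype(np.uint8)
def tri(c1,p1,c2,p2):
    o1,d1=ray(c1,*p1);o2,d2=ray(c2,*p2)
    t=np.linalg.lstsq(np.c_[d1,-d2],o2-o1,rcond=None)[0]
    a=o1+t[0]*d1;b=o2+t[1]*d2;return (a+b)/2,np.linalg.norm(a-b)
E
python3 - <<'E'
from h import *
T=np.load("pics/top0.npy",allow_pickle=True).item();S=np.load("pics/scene0.npy",allow_pickle=True).item()
hsv=lambda c:cv2.cvtColor(c["img"],cv2.COLOR_RGB2HSV)
t,s=hsv(T),hsv(S)
yel=lambda h:((h[...,0]>20)&(h[...,0]<35)&(h[...,1]>140)&(h[...,2]>90))
a,sa,ma=blob(yel(t),(270,180,310,225));b,sb,_=blob(yel(s),(275,210,315,250))
print("lemon",a,sa,b,sb,tri(T,a,S,b),onz(T,*a,29))
cn=cv2.findContours(ma,0,2)[0][0]; r=cv2.minAreaRect(cn);bp=cv2.boxPoints(r);print(r,[onz(T,*p,29).round(0)[:2].tolist() for p in bp])
dk=lambda h:h[...,2]<50
a,sa,_=blob(dk(t),(375,215,410,245));b,sb,_=blob(dk(s),(390,175,420,200))
print("button",a,sa,b,sb,tri(T,a,S,b),onz(T,*a,94))
# lid
im=T["img"].astype(int);m=((im[...,2]-im[...,0])>8)&(t[...,2]>90)
a,sa,ml=blob(m,(340,150,450,245));print("lid",a,sa)
big=cv2.resize(T["img"][150:250,330:450],None,fx=5,fy=5,interpolation=cv2.INTER_CUBIC)
cv2.imwrite("pics/lid.png",big[:,:,::-1])
for n,roi,z in(("garlic",(305,255,335,282),20),):
    mm=(t[...,1]>35);a,sa,_=blob(mm,roi);print(n,a,sa,onz(T,*a,z))
a,sa,_=blob(dk(t),(230,260,262,285));print("jar",a,sa,onz(T,*a,100))
E
```

```text
lemon [292.00665188 201.18403548] [282 187  21  29 451] [295.12302839 231.00315457] [282 222  25  20 317] (array([554.86206313, 230.11191496,  25.91854573]), np.float64(1.4052173159562498)) [554.72006037 230.59037113  29.        ]
((291.9000244140625, 201.29998779296875), (23.702320098876953, 22.807893753051758), 63.43495178222656) [[569.0, 272.0], [596.0, 218.0], [540.0, 190.0], [513.0, 243.0]]
button [392.28915663 227.8373494 ] [383 223  19  11 166] [404.82407407 187.93518519] [397 184  17   9 108] (array([477.03778749, -19.73025192,  84.80613979]), np.float64(0.4227709384499073)) [475.99917777 -17.8918902   94.        ]
lid [396.73924466 195.75862069] [ 361  166   71   61 3045]
garlic [319.24691358 268.08230453] [311 259  18  19 243] [381.24060238 159.93461203  20.        ]
jar [242.71649485 273.06701031] [235 266  17  15 194] [365.82159508 346.25032289 100.        ]
```

View pics/lid.png

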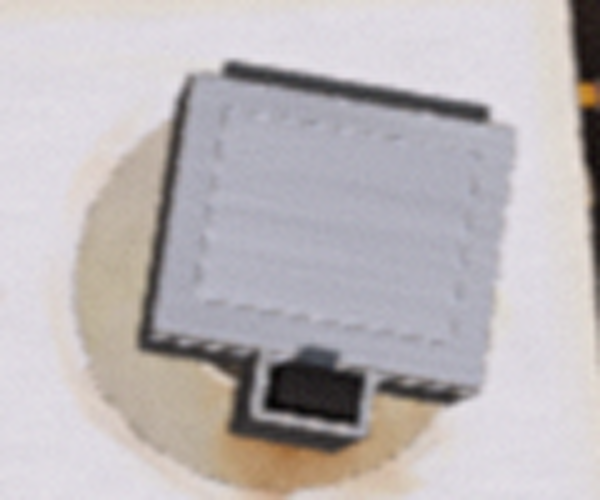

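The crop shows the lid corners at crop pixels (192,75), (517,127), (472,390) and (152,338), giving a box yaw of about -0.16. The button is centred at about (315,390).

```bash
cat >>h.py <<'E'
from scipy.spatial.transform import Rotation as R
def rot(yaw_y,lean=0):
    """tool down with closing axis y at world angle yaw_y; lean: turn about tool y (rad)"""
    y=np.array([np.cos(yaw_y),np.sin(yaw_y),0]);z=np.array([0,0,-1.]);x=np.cross(y,z)
    return R.from_matrix(np.c_[x,y,z])*R.from_rotvec([0,lean,0])
def plan(s,p,r):
    q=s["ee_rot"];r0=R.from_quat([q[1],q[2],q[3],q[0]])
    return (r0.inv().apply(np.array(p)-s["eef_pos"])/10).round(2),np.degrees((r0.inv()*r).as_rotvec()).round(1)
E
python3 - <<'E'
from h import *
from rig import ctrl
T=np.load("pics/top0.npy",allow_pickle=True).item()
C=[onz(T,330+u/5,150+v/5,72)[:2] for u,v in((192,75),(517,127),(472,390),(152,338))]
TL,TR,BR,BL=C
print(np.round(C,1).tolist(),"w",np.linalg.norm(TL-TR),np.linalg.norm(BL-BR),"d",np.linalg.norm(TL-BL),np.linalg.norm(TR-BR))
ex=(TL+TR-BL-BR);yaw=np.arctan2(ex[1],ex[0]);ey=TL+BL-TR-BR;yaw2=np.arctan2(-ey[0],ey[1])
print("yaws",yaw,yaw2);yw=(yaw+yaw2)/2;u=np.array([np.cos(yw),np.sin(yw)])
lc=sum(C)/4;print("origin from lid",lc+u*2,"from button",np.array([476,-17.9])+88*u)
h=cv2.cvtColor(T["img"],cv2.COLOR_RGB2HSV)
m=((h[...,0]>18)&(h[...,0]<38)&(h[...,1]>110)&(h[...,2]>60));a,s,ml=blob(m,(270,180,310,225))
M=cv2.moments(ml,True);th=.5*np.arctan2(2*M["mu11"],M["mu20"]-M["mu02"]);d=np.array([np.cos(th),np.sin(th)])
P=onz(T,*(a+d*10),29)-onz(T,*(a-d*10),29);print("lemon",a,s,onz(T,*a,29),"axis ang",np.arctan2(P[1],P[0]))
print(np.linalg.eigvalsh([[M["mu20"],M["mu11"]],[M["mu11"],M["mu02"]]])**.5/M["m00"]**.5*4*2.6)
E
```

```text
[[640.9, 34.4], [613.8, -131.1], [478.4, -102.5], [504.8, 57.5]] w 167.76246245600467 162.19734096936438 d 138.09104451149312 138.3083936749322
yaws -0.18813103985311558 -0.16295692700371883
origin from lid [561.45057793 -35.78826246] from button [562.64758795 -33.26865323]
lemon [291.9375     201.15517241] [282 187  21  29 464] [554.79675077 230.77145241  29.        ] axis ang -0.21238780956460312
[54.0875364  74.01298017]
```

```bash
python3 - <<'E'
from h import *
from rig import ctrl
s=ctrl.sense();print(plan(s,[496,-23,130],rot(-.17)),plan(s,[496,-23,230],rot(-.17)))
E
```

```text
(array([ 47.78, -38.98,  10.14]), array([ -0. ,  -0.1, -67.2])) (array([ 47.78, -38.99,   0.14]), array([ -0. ,  -0.1, -67.2]))
```

Request:
{"name": "step_arm", "arguments": {"increments": [[[47.8,-39.0,0.1],[0,0,-67.2],33],[[47.8,-39.0,0.1],[0,0,-67.2],33],[[47.8,-39.0,0.1],[0,0,-67.2],33],[[47.8,-39.0,0.1],[0,0,-67.2],33],[[47.8,-39.0,0.1],[0,0,-67.2],33],[[47.8,-39.0,0.1],[0,0,-67.2],33],[[47.8,-39.0,0.1],[0,0,-67.2],33],[[47.8,-39.0,0.1],[0,0,-67.2],33]], "squeeze": 20}}

```text
time_s: 1.1
eef_pos: [425.6, -113.7, 230.5]
ee_rot: [0.0, 0.764, 0.645, -0.0]
force: [1.0, -0.7, -0.7]
grip_width: 0.33
grip_force: 0.0
```

```bash
python3 - <<'E'
from h import *
from rig import ctrl
s=ctrl.sense();print(s["eef_pos"],plan(s,[496,-23,125],rot(-.17)))
E
```

```text
[ 425.56701862 -113.69993479  230.48191046] (array([10.12,  5.42, 10.55]), array([0. , 0. , 0.1]))
```

Request:
{"name": "step_arm", "arguments": {"increments": [[[9.5,5.0,5],[0,0,0],33],[[9.5,5.0,10],[0,0,0],33],[[9.5,5.0,10],[0,0,0],33],[[9.5,5.0,10],[0,0,0],33],[[9.5,5.0,10],[0,0,0],33]]}}

```text
time_s: 1.72
eef_pos: [490.2, -31.0, 131.5]
ee_rot: [0.001, 0.764, 0.645, 0.0]
force: [0.7, 0.1, -0.0]
grip_width: 0.333
grip_force: 0.0
```

```bash
python3 - <<'E'
from h import *
from rig import ctrl
s=ctrl.sense();print(s["eef_pos"],plan(s,[496,-23,125],rot(-.17)))
c=ctrl.capture("wrist");cv2.imwrite("pics/w1.png",c["img"][:,:,::-1])
c=ctrl.capture("scene");cv2.imwrite("pics/s1.png",cv2.resize(c["img"][100:250,320:480],None,fx=4,fy=4)[:,:,::-1])
E
```

```text
[490.15315858 -31.0387046  131.51647729] (array([0.89, 0.44, 0.65]), array([0.1, 0. , 0. ]))
```

View pics/s1.png

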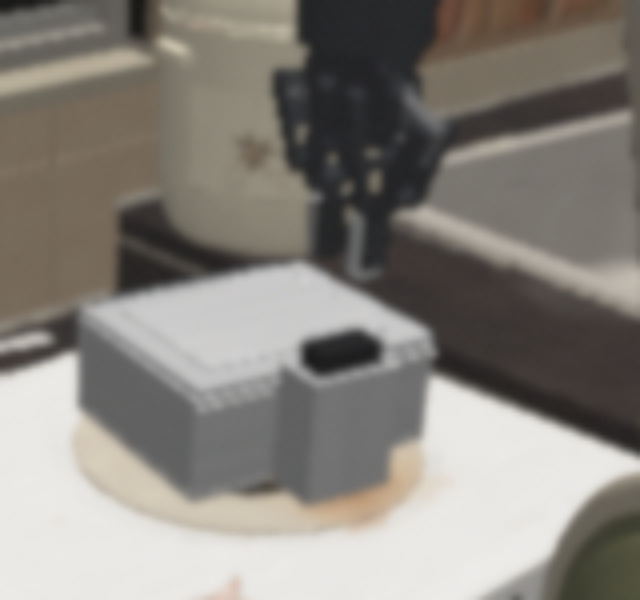

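View pics/w1.png

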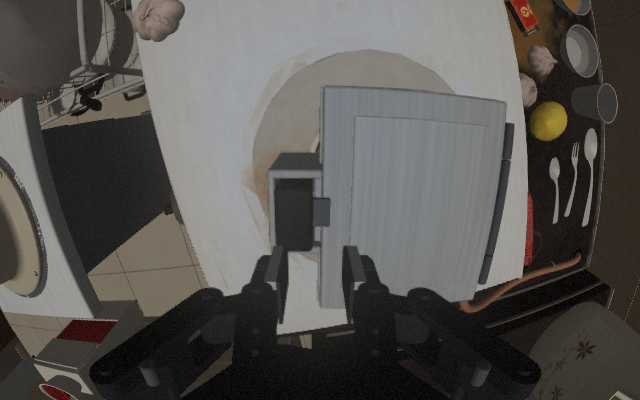

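The scene crop shows the fingers above the lid, still behind and right of the button. The wrist view shows the button at (293,214) and the fingertips at (283,250) and (347,250), straddling the lid edge at column 322.

```bash
cat >>h.py <<'E'
def fish(c,u,v,z):
    a=np.array([(u-c["cx"])/c["fx"],(v-c["cy"])/c["fy"]]);t=np.hypot(*a)
    d=c["extrinsics"][:3,:3]@np.r_[a/t*np.sin(t),np.cos(t)];o=c["extrinsics"][:3,3]
    return o+d*(z-o[2])/d[2]
E
python3 - <<'E'
from h import *
from rig import ctrl
c=ctrl.capture("wrist")
for n,u,v,z in(("btn",293,214,94),("fl",322,87,72),("fr",320,304,72),("hl",506,102,72),("btnTL",275,178,94),("btnBR",313,249,94)):print(n,fish(c,u,v,z).round(1))
s=ctrl.sense();print(s["eef_pos"],plan(s,[496,-22,100],rot(-.17)))
E
```

```text
btn [478.6 -16.5  94. ]
fl [509.7  57.2  72. ]
fr [ 481.7 -102.7   72. ]
hl [643.2  33.9  72. ]
btnTL [472.2   7.8  94. ]
btnBR [486.6 -42.3  94. ]
[490.17021896 -31.1460697  131.60863467] (array([1.  , 0.41, 3.16]), array([ 0.1,  0. , -0. ]))
```

Request:
{"name": "step_arm", "arguments": {"increments": [[[1.0,0.65,2.5],[0,0,0],33],[[1.0,0.65,3.2],[0,0,0],33],[[1.0,0.65,3.2],[0,0,0],33]]}}

```text
time_s: 2.25
eef_pos: [497.9, -22.0, 98.8]
ee_rot: [-0.0, 0.764, 0.645, -0.0]
force: [0.7, -0.2, -0.2]
grip_width: 0.33
grip_force: 0.0
```

Request:
{"name": "step_arm", "arguments": {"increments": [[[0,0,0.3],[0,0,0],33],[[0,0,0.6],[0,0,0],33],[[0,0,0.6],[0,0,0],33]]}}

```text
time_s: 2.62
eef_pos: [498.2, -21.9, 92.7]
ee_rot: [0.0, 0.764, 0.645, 0.0]
force: [0.3, -0.7, 0.2]
grip_width: 0.328
grip_force: 0.5
```

Request:
{"name": "step_arm", "arguments": {"increments": [[[0,0,0.2],[0,0,0],33],[[0,0,0.4],[0,0,0],33],[[0,0,0.4],[0,0,0],33]]}}

```text
time_s: 3.0
eef_pos: [498.2, -21.8, 88.5]
ee_rot: [0.0, 0.764, 0.645, 0.0]
force: [1.2, -1.7, 2.3]
grip_width: 0.329
grip_force: 1.2
```

Request:
{"name": "step_arm", "arguments": {"increments": [[[0,0,0.15],[0,0,0],33],[[0,0,0.3],[0,0,0],33],[[0,0,0.3],[0,0,0],33]]}}

```text
time_s: 3.38
eef_pos: [498.2, -21.7, 85.6]
ee_rot: [0.0, 0.764, 0.645, 0.0]
force: [-1.1, -1.8, 5.0]
grip_width: 0.331
grip_force: 2.6
```

Request:
{"name": "step_arm", "arguments": {"increments": [[[0,0,0.1],[0,0,0],33],[[0,0,0.2],[0,0,0],33],[[0,0,0.2],[0,0,0],33]]}}

```text
time_s: 3.75
eef_pos: [498.2, -21.7, 83.7]
ee_rot: [0.0, 0.764, 0.645, 0.0]
force: [-1.2, -2.1, 5.4]
grip_width: 0.326
grip_force: 2.9
```

```bash
python3 - <<'E'
from h import *
from rig import ctrl
s=ctrl.sense();print(s["eef_pos"],s["force"],s["wrist_torque"])
c=ctrl.capture("scene");cv2.imwrite("pics/s2.png",cv2.resize(c["img"][100:250,320:480],None,fx=4,fy=4)[:,:,::-1])
E
```

```text
[498.20704862 -21.70075879  83.71004841] [-1.20476904 -2.11881803  5.3817423 ] [-0.38437377  0.1838172   0.03881836]
```

View pics/s2.png

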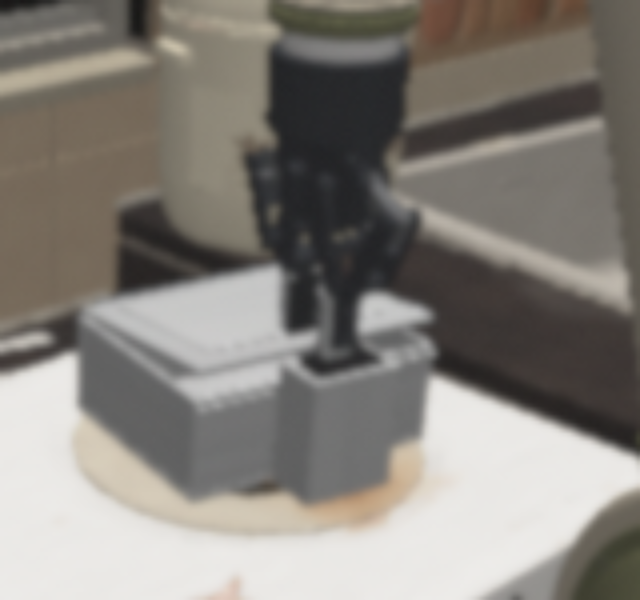

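The lid has come free and is held, slightly open, under the far finger. I'll let it up along its arc.

Request:
{"name": "step_arm", "arguments": {"increments": [[[0,0.1,-0.47],[0,0,0],33],[[0,0.21,-0.93],[0,0,0],33],[[0,0.34,-1.39],[0,0,0],33],[[0,0.49,-1.84],[0,0,0],33],[[0,0.66,-2.29],[0,0,0],33],[[0,0.84,-2.73],[0,0,0],33],[[0,1.04,-3.16],[0,0,0],33],[[0,1.26,-3.59],[0,0,0],33]]}}

```text
time_s: 4.8
eef_pos: [510.7, -23.8, 119.7]
ee_rot: [0.0, 0.764, 0.645, 0.0]
force: [0.4, -0.5, 2.0]
grip_width: 0.332
grip_force: 0.8
```

```bash
python3 - <<'E'
from h import *
from rig import ctrl
s=ctrl.sense();print(s["eef_pos"],s["force"],s["wrist_torque"])
c=ctrl.capture("scene");cv2.imwrite("pics/s3.png",cv2.resize(c["img"][80:230,320:480],None,fx=4,fy=4)[:,:,::-1])
E
```

```text
[510.67221535 -23.76003579 119.69913083] [ 0.41993513 -0.5150884   1.97509348] [0.02814484 0.03806487 0.01556728]
```

View pics/s3.png

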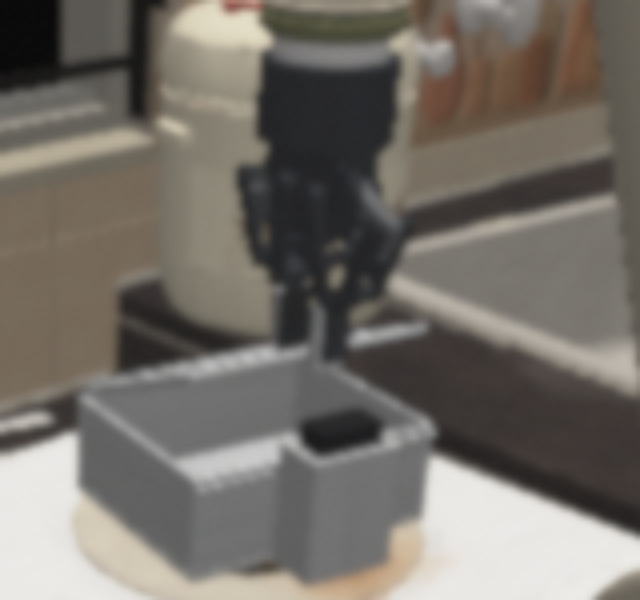

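The scene crop shows the lid about 0.45 rad up, resting under the far finger. I'll continue.

Request:
{"name": "step_arm", "arguments": {"increments": [[[0,0.24,-0.41],[0,0,0],33],[[0,0.49,-0.81],[0,0,0],33],[[0,0.76,-1.21],[0,0,0],33],[[0,1.05,-1.59],[0,0,0],33],[[0,1.34,-1.96],[0,0,0],33],[[0,1.66,-2.32],[0,0,0],33],[[0,1.99,-2.67],[0,0,0],33],[[0,2.33,-3.0],[0,0,0],33]]}}

```text
time_s: 5.85
eef_pos: [533.7, -27.7, 149.6]
ee_rot: [0.0, 0.764, 0.645, 0.0]
force: [0.2, -0.6, 1.5]
grip_width: 0.331
grip_force: 0.7
```

Request:
{"name": "step_arm", "arguments": {"increments": [[[0,0.35,-0.32],[0,0,0],33],[[0,0.72,-0.62],[0,0,0],33],[[0,1.1,-0.91],[0,0,0],33],[[0,1.49,-1.19],[0,0,0],33],[[0,1.89,-1.44],[0,0,0],33],[[0,2.3,-1.69],[0,0,0],33],[[0,2.72,-1.91],[0,0,0],33],[[0,3.15,-2.12],[0,0,0],33]]}}

```text
time_s: 6.85
eef_pos: [564.7, -33.0, 170.7]
ee_rot: [-0.0, 0.764, 0.645, -0.0]
force: [-0.6, 0.3, 0.2]
grip_width: 0.333
grip_force: 0.0
```

```bash
python3 - <<'E'
from h import *
from rig import ctrl
s=ctrl.sense();print(s["eef_pos"],s["force"],s["wrist_torque"])
c=ctrl.capture("scene");a=cv2.resize(c["img"][50:230,320:480],None,fx=2.5,fy=2.5)
c=ctrl.capture("wrist");b=cv2.resize(c["img"],None,fx=.62,fy=.62)
o=np.zeros((450,797,3),np.uint8);o[:,:400]=a;o[:b.shape[0],400:]=b[:,:397]
cv2.imwrite("pics/s4.png",o[:,:,::-1])
E
```

```text
[564.74864815 -32.99569454 170.67321336] [-0.59226626  0.27735063  0.23086338] [-0.00771179  0.02601764 -0.01114153]
```

View pics/s4.png

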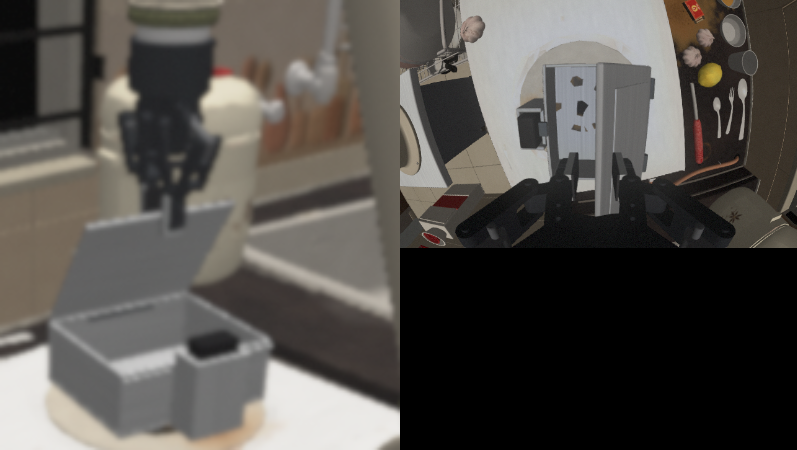

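The picture shows the lid fully open at its stop, with the fingers straddling its edge and no contact force. Next I lift off and go to the lemon.

Request:
{"name": "step_arm", "arguments": {"increments": [[[0,0,-3],[0,0,0],33],[[0,0,-6],[0,0,0],33],[[0,0,-9],[0,0,0],33],[[0,0,-9],[0,0,0],33]]}}

```text
time_s: 7.45
eef_pos: [565.0, -33.0, 262.4]
ee_rot: [0.001, 0.764, 0.645, 0.001]
force: [0.5, -0.5, -0.3]
grip_width: 0.328
grip_force: 0.0
```

```bash
python3 - <<'E'
from h import *
from rig import ctrl
s=ctrl.sense();print(s["eef_pos"],plan(s,[555,231,255],rot(1.36)))
E
```

```text
[564.96455951 -33.01284423 262.38711725] (array([25.86, -5.43,  0.71]), array([  0.1,   0.2, -87.6]))
```

Request:
{"name": "step_arm", "arguments": {"increments": [[[25.9,-5.4,0.7],[0,0,-87.6],33],[[25.9,-5.4,0.7],[0,0,-87.6],33],[[25.9,-5.4,0.7],[0,0,-87.6],100],[[25.9,-5.4,0.7],[0,0,-87.6],100],[[25.9,-5.4,0.7],[0,0,-87.6],100],[[25.9,-5.4,0.7],[0,0,-87.6],100],[[25.9,-5.4,0.7],[0,0,-87.6],100],[[25.9,-5.4,0.7],[0,0,-87.6],100]]}}

```text
time_s: 8.45
eef_pos: [554.3, 231.4, 252.1]
ee_rot: [-0.001, 0.117, 0.993, -0.0]
force: [-0.2, -0.5, -0.1]
grip_width: 0.997
grip_force: 0.0
```

Request:
{"name": "step_arm", "arguments": {"increments": [[[0,0,0],[0,0,-2],100],[[0,0,5],[0,0,-2],100],[[0,0,10],[0,0,-2],100],[[0,0,10],[0,0,-2],100],[[0,0,10],[0,0,-2],100]]}}

```text
time_s: 9.07
eef_pos: [555.7, 231.6, 155.6]
ee_rot: [0.001, 0.103, 0.995, 0.0]
force: [0.1, 0.2, 1.2]
grip_width: 1.001
grip_force: 0.0
```

```bash
python3 - <<'E'
from h import *
from rig import ctrl
c=ctrl.capture("wrist");cv2.imwrite("pics/w5.png",c["img"][:,:,::-1])
h=cv2.cvtColor(c["img"],cv2.COLOR_RGB2HSV)
m=((h[...,0]>18)&(h[...,0]<38)&(h[...,1]>110)&(h[...,2]>60));a,st,ml=blob(m,(150,60,500,350))
M=cv2.moments(ml,True);th=.5*np.arctan2(2*M["mu11"],M["mu20"]-M["mu02"]);d=np.array([np.cos(th),np.sin(th)])
P=fish(c,*(a+d*15),29)-fish(c,*(a-d*15),29);g=fish(c,*a,29)
s=ctrl.sense();print(a,st,g,np.arctan2(P[1],P[0]));print(s["eef_pos"],plan(s,[*g[:2],20],rot(1.36)))
E
```

```text
[313.16938929 193.05076652] [ 283  150   62   87 3979] [554.38435536 230.33152344  29.        ] -0.19433922260212871
[555.88299022 231.66454077 155.99226423] (array([ 0.17, -0.18, 13.6 ]), array([0.1, 0.2, 0.3]))
```

View pics/w5.png

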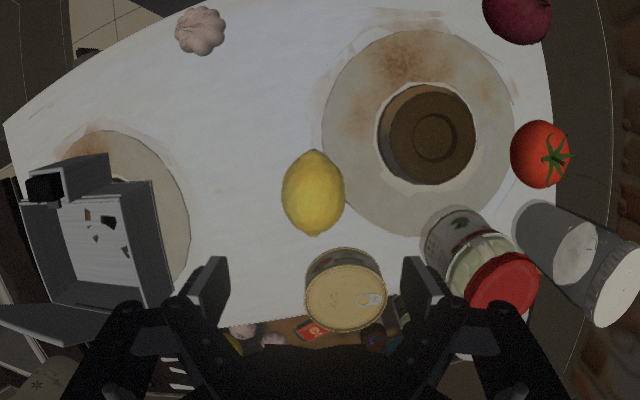

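The wrist view shows the lemon at (313,193), centred between the open fingers, with its long axis aligned to within about 0.02 rad. Nothing is in the fingers' way.

Request:
{"name": "step_arm", "arguments": {"increments": [[[0.15,-0.15,6],[0,0,0],100],[[0.15,-0.15,11],[0,0,0],100],[[0.15,-0.15,13.5],[0,0,0],100],[[0.15,-0.15,14.6],[0,0,0],100],[[0.15,-0.15,14.6],[0,0,0],100],[[0.15,-0.15,14.6],[0,0,0],100]]}}

```text
time_s: 9.88
eef_pos: [554.1, 230.5, 9.3]
ee_rot: [0.001, 0.102, 0.995, 0.0]
force: [0.1, -0.2, -0.1]
grip_width: 1.0
grip_force: 0.0
```

Request:
{"name": "step_arm", "arguments": {"increments": [[[0,0,0],[0,0,0],40],[[0,0,0],[0,0,0],40],[[0,0,0],[0,0,0],40],[[0,0,0],[0,0,0],40],[[0,0,0],[0,0,0],40]], "squeeze": 30}}

```text
time_s: 10.5
eef_pos: [553.6, 230.3, 8.8]
ee_rot: [0.001, 0.102, 0.995, 0.0]
force: [-2.1, -0.8, 6.8]
grip_width: 0.65
grip_force: 30.8
```

Request:
{"name": "step_arm", "arguments": {"increments": [[[0,0,-3],[0,0,0],40],[[0,0,-8],[0,0,0],40],[[0,0,-14],[0,0,0],40],[[0,0,-20],[0,0,0],40],[[0,0,-25],[0,0,0],40],[[0,0,-25],[0,0,0],40]]}}

```text
time_s: 11.25
eef_pos: [554.1, 230.6, 261.9]
ee_rot: [0.004, 0.102, 0.995, 0.001]
force: [0.0, 0.7, -1.4]
grip_width: 0.653
grip_force: 32.3
```

```bash
python3 - <<'E'
from h import *
from rig import ctrl
s=ctrl.sense();print(s["eef_pos"],s["grip_width"],s["grip_force"],plan(s,[472,-19,245],rot(1.40,-np.radians(25))))
E
```

```text
[554.14018446 230.56187429 261.87797864] 0.6530393474227355 32.302326016360894 (array([  2.98, -26.11,   1.58]), array([ -0.3, -24.6,  -2. ]))
```

Request:
{"name": "step_arm", "arguments": {"increments": [[[2.9,-5,0],[0,-5,0],40],[[2.9,-10,0],[0,-10,-1],40],[[2.9,-15,0.5],[0,-15,-1],40],[[2.9,-20,1],[0,-20,-2],40],[[3,-24,1.3],[-0.3,-24.6,-2],40],[[3,-26.1,1.5],[-0.3,-24.6,-2],40],[[3,-26.1,1.5],[-0.3,-24.6,-2],40],[[3,-26.1,1.5],[-0.3,-24.6,-2],40]]}}

```text
time_s: 12.25
eef_pos: [470.5, -18.6, 242.1]
ee_rot: [0.212, 0.083, 0.974, -0.019]
force: [0.1, -0.4, -1.8]
grip_width: 0.652
grip_force: 32.4
```

```bash
python3 - <<'E'
from h import *
from rig import ctrl
s=ctrl.sense();print(s["eef_pos"],s["grip_width"])
yw=-.17;o=np.array([564,-35.]);u=np.array([np.cos(yw),np.sin(yw)])
for x,z in((-40,131),(8,32)):print(plan(s,[*(o+x*u),z],rot(1.40,-np.radians(25))))
c=ctrl.capture("wrist");cv2.imwrite("pics/w6.png",cv2.resize(c["img"],None,fx=.8,fy=.8)[:,:,::-1])
for n,u_,v,z in():pass
E
```

```text
[470.51741279 -18.55882864 242.11298881] 0.6521503060729797
(array([-0.38, -0.02, 12.39]), array([-0.1, -0.5,  0.1]))
(array([-0.63,  0.  , 23.39]), array([-0.1, -0.5,  0.1]))
```

View pics/w6.png

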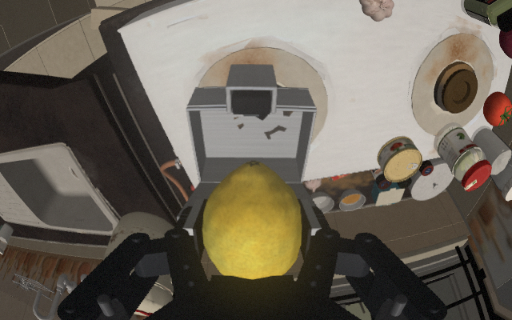

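The view shows the lemon held in line with the open box, with the housing and button at (252,95). I'll check where the camera body would end up before going in.

```bash
python3 - <<'E'
from h import *
from rig import ctrl
s=ctrl.sense();c=ctrl.capture("wrist");E=c["extrinsics"]
q=s["ee_rot"];r0=R.from_quat([q[1],q[2],q[3],q[0]])
k=r0.inv().apply(E[:3,3]-s["eef_pos"]);print("cam in tool",k, "axis",r0.inv().apply(E[:3,2]))
yw=-.17
for x,z,l in((8,32,25),(5,35,20)):
    p=rot(np.pi/2,-np.radians(l)).apply(k);print(l,"cam box xz",x+p[0],p[1],z+p[2])
E
```

```text
cam in tool [ 7.79410019e+01 -1.53815918e-02 -1.42568372e+02] axis [-3.02251296e-01 -6.19193570e-04  9.53228079e-01]
25 cam box xz -122.89053436264228 -0.015381591811498233 128.2715347468698
20 cam box xz -117.00183924613927 -0.015381591811498781 142.31305423300094
```

Request:
{"name": "step_arm", "arguments": {"increments": [[[-0.1,0,3],[0,-0.5,0],40],[[-0.2,0,6],[0,-0.5,0],40],[[-0.3,0,9],[0,-0.5,0],40],[[-0.4,0,12],[0,-0.5,0],40],[[-0.45,0,15],[0,-0.5,0],40],[[-0.5,0,18],[0,-0.5,0],40],[[-0.6,0,19.5],[0,-0.5,0],40],[[-0.6,0,19.5],[0,-0.5,0],40]]}}

```text
time_s: 13.35
eef_pos: [555.7, -33.3, 66.7]
ee_rot: [0.215, 0.082, 0.973, -0.019]
force: [0.1, -0.8, -0.7]
grip_width: 0.648
grip_force: 32.4
```

Request:
{"name": "step_arm", "arguments": {"increments": [[[0,0,1.0],[0,0,0],40],[[0,0,2.0],[0,0,0],40],[[0,0,3.0],[0,0,0],40],[[0,0,3.4],[0,0,0],40],[[0,0,3.4],[0,0,0],40]]}}

```text
time_s: 13.98
eef_pos: [570.1, -36.7, 36.7]
ee_rot: [0.216, 0.083, 0.973, -0.02]
force: [0.2, -0.3, -1.0]
grip_width: 0.648
grip_force: 32.4
```

```bash
python3 - <<'E'
from h import *
from rig import ctrl
s=ctrl.sense();print(s["eef_pos"],s["force"],s["grip_width"])
c=ctrl.capture("scene");cv2.imwrite("pics/s7.png",cv2.resize(c["img"][80:230,320:480],None,fx=4,fy=4)[:,:,::-1])
E
```

```text
[570.06117081 -36.74025599  36.72471872] [ 0.23249439 -0.30662446 -1.00493754] 0.6477131899115869
```

View pics/s7.png

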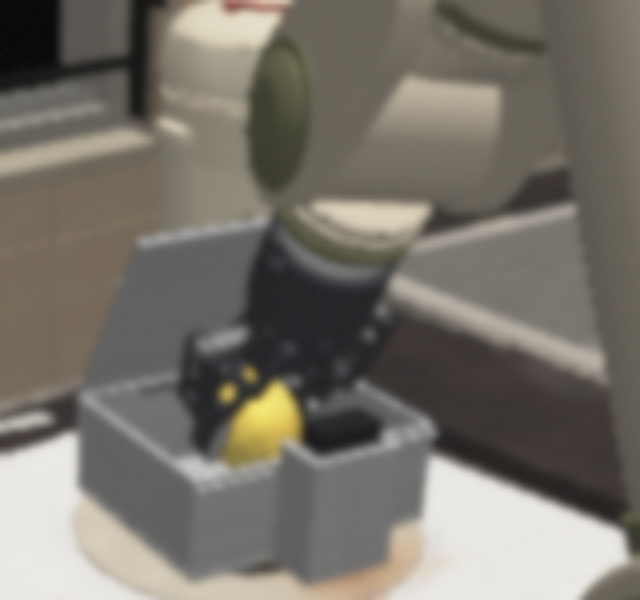

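The lemon is inside the box between the fingers, and the gripper is clear of both lid and button. I'll go a little lower, then release.

Request:
{"name": "step_arm", "arguments": {"increments": [[[0,0,0.4],[0,0,0],40],[[0,0,0.9],[0,0,0],40],[[0,0,0.9],[0,0,0],40],[[0,0,0.9],[0,0,0],40]]}}

```text
time_s: 14.52
eef_pos: [573.8, -37.4, 28.8]
ee_rot: [0.216, 0.083, 0.973, -0.02]
force: [-0.3, 0.1, -1.7]
grip_width: 0.649
grip_force: 32.4
```

Request:
{"name": "step_arm", "arguments": {"increments": [[[0,0,0],[0,0,0],70],[[0,0,0],[0,0,0],76],[[0,0,0],[0,0,0],82],[[0,0,0],[0,0,0],85],[[0,0,0],[0,0,0],85],[[0,0,0],[0,0,0],85]]}}

```text
time_s: 15.28
eef_pos: [573.8, -37.4, 28.8]
ee_rot: [0.216, 0.083, 0.973, -0.02]
force: [0.3, -0.4, -0.6]
grip_width: 0.852
grip_force: 0.0
```

Request:
{"name": "step_arm", "arguments": {"increments": [[[0,0,-1.5],[0,0,0],85],[[0,0,-4],[0,0,0],85],[[0,0,-7.5],[0,0,0],85],[[0,0,-11],[0,0,0],85],[[0,0,-15],[0,0,0],85],[[0,0,-19],[0,0,0],85],[[0,0,-22],[0,0,0],85],[[0,0,-22],[0,0,0],85]]}}

```text
time_s: 16.27
eef_pos: [481.9, -21.1, 230.5]
ee_rot: [0.219, 0.083, 0.972, -0.02]
force: [-0.0, 0.5, 0.1]
grip_width: 0.848
grip_force: 0.0
```

```bash
python3 - <<'E'
from h import *
from rig import ctrl
s=ctrl.sense();print(s["eef_pos"],s["force"],s["grip_width"])
a=ctrl.capture("scene")["img"];b=ctrl.capture("wrist")["img"]
cv2.imwrite("pics/f.png",np.vstack([cv2.resize(a[60:300,140:500],(450,300)),cv2.resize(b,(480,300))[:,:450]])[:,:,::-1])
E
```

```text
[481.89332978 -21.14427478 230.53844192] [-0.04189837  0.54462037  0.09974706] 0.8483465524381082
```

View pics/f.png

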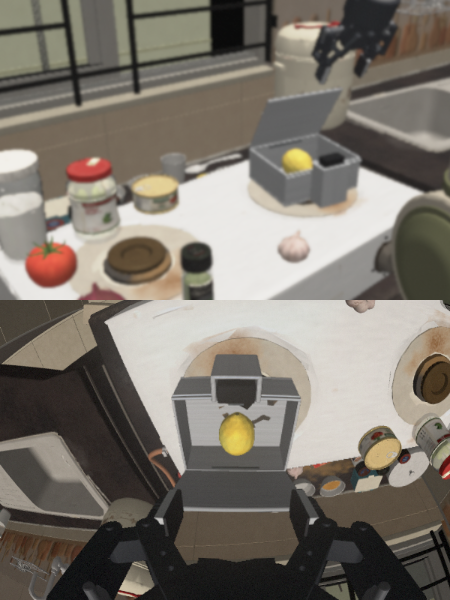

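The lemon lies in the box at (237,435) in the wrist view. The lid is open, the garlic and jar stand where they were, and the gripper is clear, so I'm handing in.

```bash
python3 -c "
from rig import ctrl
print(ctrl.finish_job())"
```

```text
the job is handed in; nothing more can be done
None
```

I opened the box by its push-button, steadied the lid with a finger all the way to its stop, and put the lemon inside; the lid is open, the garlic and jar look undisturbed, and the job was handed in at about 16 s.

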